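# Zero a coffee sample grinder and hold the setting

## Task

Take the loose lid off the sample grinder and set it down gently, right way up and flat, in the empty steel tray. Then screw the grinder's knurled adjusting ring down (clockwise from above) until it bottoms out with the burrs touching, and back it off a quarter turn. Finish while still gripping the ring there between the fingers, so that the lock screw can be tightened: do not let go of it; leave everything else on the bench where it is.

Things in the scene. Friction and masses are not known exactly. Their poses are not given: they have to be found in the camera images.
- grinder: Electric coffee sample grinder fixed to the bench: black housing 155 x 112 mm with copper side panels on a 250 x 150 mm foot plate; its flat top is 180 mm above the bench. The origin is on the bench, vertically under the axis of its burr head; x points to the back of the machine, z up. The chute, with a cup under it, is on the front (-x)
- throat (a point): Centre of the rim of the grinder's fixed steel throat tube, 252 mm above the bench: 44 mm outside, 35 mm inside, threaded for the knurled ring. On the same axis: neck 48 mm across, 183 to 213 mm above the bench, below the ring; dial plate 104 mm across, at 183 mm. A small fixed lock screw points back from the neck's foot, up to 196 mm high, out to 49 mm from the axis
- knurled_ring: Adjusting ring of the grinder: bare aluminium, knurled, 60 mm across, 26 mm high, screwed on the throat tube below its rim (213 to 239 mm above the bench when bottomed). Right-hand thread, 2 mm per turn. Origin at the centre of its underside, z up (the axis of turning); its x axis points to the engraved dark index line on its top face and edge, and turns with it
- ring_mid (a point): Point on the axis of the knurled ring, half-way up it (13 mm above its underside)
- ring_turn (a joint): How far the knurled ring is unscrewed from bottomed out: 0 when bottomed (it stops hard), growing counter-clockwise from above, rad; a quarter turn is 1.571. It starts somewhere between 1.8 and 3.6, has a drag of about 0.12 N m and stays where it is left
- lid: Loose black lid, about 0.09 kg, lying on the rim of the grinder's throat tube and overhanging the ring: a disc 86 mm across, 5 mm thick, with a dark wooden knob on top and a spigot (29 mm across, 8 mm long) below that sits freely in the tube. Origin at the centre of the spigot's lower end, z up; disc underside at 8 mm, disc top at 13 mm, knob top at 39 mm
- lid_knob (a point): Centre of the lid's upright wooden knob (22 mm across, 26 mm high), 26 mm above the lid's origin and 13 mm above the top of its disc
- tray: Empty loose rectangular stainless sample tray, 150 mm along its x, 200 mm along its y, wall 20 mm high and 2.5 mm thick, floor 2.5 mm; origin under its centre. The lid stands in it on its spigot
- tray_in (a point): Centre of the tray's inner floor
- cup: Steel grounds cup, 58 mm across and 68 mm high, on the grinder's foot plate under the chute: leave alone
- brush: Wooden-handled cleaning brush, 170 mm long: leave alone
- wrench: Steel wrench, 150 mm long: leave alone
- jar: Amber glass jar with a steel cap, 84 mm across and 130 mm high: leave alone
- bowl_a: White cupping bowl, 94 mm across and 62 mm high: leave alone
- bowl_b: A second white cupping bowl of the same size: leave alone
- scale: Black scale with a steel pan, 150 x 140 mm and 27 mm high: leave alone
- tin: Steel tin with a paper label, 90 mm across and 150 mm high: leave alone
Not all that is in view belongs to the job. Leave any orange look-alike of the lid alone.

How it is judged:
By the outcome, as a careful person would: the job done as asked, in the order asked, and still so for the second after the job is handed in, while the arm keeps its last pose, push and grip.
It also fails if it takes over 72 s, if anything falls off the work surface, if the arm or the gripper's body presses on something with over 40 N, if the wrist force passes 120 N, or if a joint passes its speed limit or range.

## Robot

A 7-joint arm with a two-finger parallel gripper is mounted at the origin on the work surface. World frame = base frame: x ahead of the robot, y to its left, z up, the work surface at z = 0. Lengths are in m, angles in rad, forces in N, time in s.
With the tool pointing down it reaches from about 0.35 to 0.9 m from the base axis. Payload 19.9 kg.
Tool frame: the origin (TCP) lies at the very end of the fingers, on their centre line; the grasp point (between the pads) lies 19 mm behind it; z points along the fingers, y is the line along which they close (so a half turn about z gives the same grasp; the last joint's range is limited). The gripper opens to 94 mm and grips with 3 to 60 N. Pads are 16 mm wide; open, the fingers measure 119 mm over their backs; the gripper's body (75 mm by 177 mm) begins 78 mm behind the grasp point.
Start: joints at [-1.19, 0.417, -0.01, 1.614, 0.005, 1.111, -0.053], TCP at [0.256, 0.57, 0.205] pointing down, gripper open.
Joint ranges: [-2.81, 2.81], [-0.39, 2.02], [-1.27, 1.25], [0.06, 2.57], [-1.19, 4.33], [0.19, 2], [-2.82, 2.82]. Speed limits (rad/s): [1.89, 1.89, 2.39, 2.39, 3.01, 3.01, 3.01].

## Interface

Orientations are given as a rotation vector (axis times angle).
In Python, from station import * gives the robot as it stands. Calls block until the motion is done:
- move_pose(position, orientation): joint-space move of the TCP to a pose.
- line_to(position, rotation=None, rate=0.15): straight line of the TCP; rotation=None keeps the orientation; rate is the mean speed in m/s.
- set_joints(angles): joint-space move.
- move_gripper(opening, grip_force=None): opening from 0.0 (shut) to 1.0 (fully open); grip_force is the grip in N (None keeps the last); returns when the fingers have stopped.
- sleep(seconds).
- inverse_kinematics(position, orientation): joint angles nearest the present ones, or None.
- snapshot(name): name is "scene" or "top"; returns the picture (384x512x3 uint8, red, green, blue); there is no depth.
- camera_info(name): a dict with "fx", "fy", "cx", "cy" (pixels), "rvec" (rotation vector, rad) and "tvec" (3), from world to camera coordinates, as OpenCV has them. Camera axes: x right, y down, z forward; pixel columns grow to the right and rows downward; lengths in m; the calibration is good to about 2 mm. A picture is of the moment at which its call begins. camera_info takes no time and is no camera call.
A pose or a line that the arm cannot do raises PlanningError and nothing moves.
- finish_job(): hands the job in; it is judged then, once.
Readings, each from a call of its own:
- read_t(): time.
- read_qpos(): joint angles.
- read_dq(): joint speeds.
- read_tau(): joint torques, N m.
- read_eef_pos(): TCP position.
- read_orientation(): TCP orientation.
- read_force(): force on the tool from outside, world axes, zero at the start.
- read_torque(): the same for the moment, N m.
- read_grip_width(): opening from 0.0 (shut) to 1.0 (fully open).
- read_grip_force(): force on a finger pad.
Only numpy, scipy, OpenCV 4.12 (cv2) and the standard library are available. Lean on these libraries where they do the work, as an engineer would, in place of code of your own. Each camera call takes 0.05 s, during which the arm holds its last target. There are 200 camera calls.

## Working session

There is one attempt and no reset: what is moved stays moved. The work goes in short steps, each a Python script; the robot and the scene stay as the last script left them, time stands still between calls to the robot, and variables do not carry over. Pictures are saved under pics/ and viewed, at most 10 in all, crops included, and the job is handed in when it is done.

```bash
mkdir -p pics; ls; python3 - <<'E'
from station import *
import cv2
for n in("scene","top"):
    cv2.imwrite(f"pics/{n}0.png",snapshot(n)[:,:,::-1]); print(n,camera_info(n))
print(read_t(),read_eef_pos(),read_orientation(),read_grip_width())
E
```

```text
pics
scene {'fx': 347.07267864652675, 'fy': 347.07267864652675, 'cx': 251.95517292259538, 'cy': 195.92394787297096, 'rvec': array([ 1.49180227,  2.14786974, -0.79380052]), 'tvec': array([ 0.21287695, -0.29872174,  1.59380828])}
top {'fx': 479.22957410569546, 'fy': 479.22957410569546, 'cx': 260.49229935324763, 'cy': 187.49687240300102, 'rvec': array([ 2.15070586, -2.11957161,  0.14460107]), 'tvec': array([-0.0120776 ,  0.59707847,  1.60988483])}
0.1 [0.25571988 0.56993823 0.20492438] [-6.57548920e-01 -3.07186750e+00  1.61305121e-03] 0.9986797753327783
```

View pics/scene0.png

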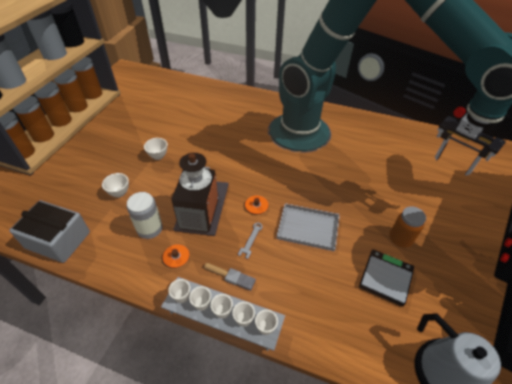

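View pics/top0.png

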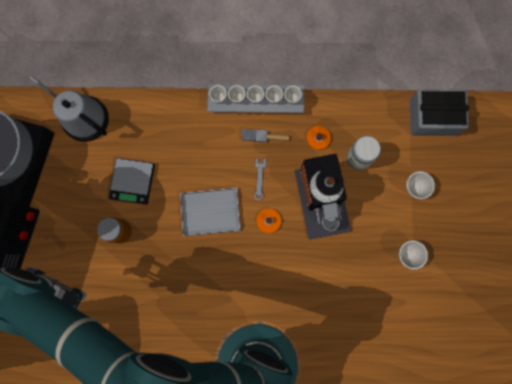

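The scene view shows the grinder at about (200,195) with the lid knob near (193,160), and the tray at (308,227). The top view shows the lid near (327,183) and the tray at (211,211). I'll zoom in on the grinder.

```bash
python3 - <<'E'
import cv2,numpy as np
a=cv2.imread("pics/scene0.png")[140:245,150:240]; b=cv2.imread("pics/top0.png")[145:250,280:370]
cv2.imwrite("pics/crop0.png",np.hstack([cv2.resize(i,None,fx=4.4,fy=4.4,interpolation=cv2.INTER_CUBIC) for i in(a,b)]))
E
```

```text
(no output)
```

View pics/crop0.png

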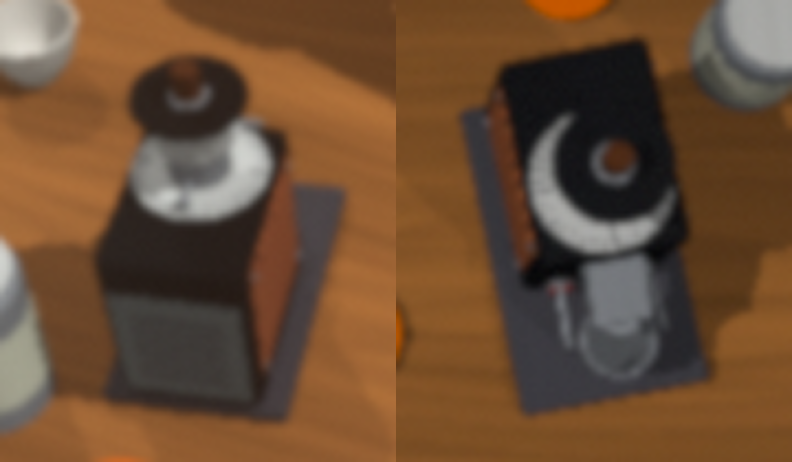

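The crop shows the dial plate as a white ring under the black lid disc. The knob top is at about scene (192,157) and top (330,180). The chute and cup face the robot. Next I'll measure these positions.

```bash
cat > h.py <<'E'
from station import *
import cv2,numpy as np
from scipy.spatial.transform import Rotation as R
def cast(n,uv,z):
    c=camera_info(n);M=cv2.Rodrigues(c["rvec"])[0];o=-M.T@c["tvec"]
    uv=np.atleast_2d(uv).astype(float)
    d=np.c_[(uv[:,0]-c["cx"])/c["fx"],(uv[:,1]-c["cy"])/c["fy"],np.ones(len(uv))]@M
    return o+d*((z-o[2])/d[:,2])[:,None]
def circ(p):
    s=np.linalg.lstsq(np.c_[2*p,np.ones(len(p))],(p**2).sum(1),rcond=None)[0]
    return s[:2],np.sqrt(s[2]+s[0]**2+s[1]**2)
def mask(img,f,roi):
    h=cv2.cvtColor(img,cv2.COLOR_BGR2HSV).astype(int);m=f(h[...,0],h[...,1],h[...,2]).astype(np.uint8)
    k=np.zeros_like(m);x0,y0,x1,y1=roi;k[y0:y1,x0:x1]=m[y0:y1,x0:x1];return k
def big(m):
    return max(cv2.findContours(m,cv2.RETR_EXTERNAL,cv2.CHAIN_APPROX_NONE)[0],key=cv2.contourArea)
E
python3 - <<'E'
from h import *
T=cv2.imread("pics/top0.png");S=cv2.imread("pics/scene0.png")
for n,I,roi in(("top",T,(305,160,350,203)),("scene",S,(175,150,218,192))):
    m=mask(I,lambda h,s,v:(s<60)&(v>120),roi)
    c=cv2.convexHull(big(m))[:,0]; p=cast(n,c,.184)[:,:2]
    for _ in range(4):
        q,r=circ(p); e=np.abs(np.hypot(*(p-q).T)-r); p=p[e<max(.0025,np.median(e)*1.5)] 
    print("dial",n,q,r,len(p))
m=mask(T,lambda h,s,v:(s>100)&(v>50)&((h<15)|(h>170)),(322,172,340,190))
print("knob top",cv2.moments(m,True)["m00"],[cast("top",[k["m10"]/k["m00"],k["m01"]/k["m00"]],.283) for k in[cv2.moments(m,True)]])
m=mask(S,lambda h,s,v:(v<75),(176,150,212,176)); c=cv2.convexHull(big(m))[:,0];e=cv2.fitEllipse(c)
q,r=circ(cast("scene",c,.257)[:,:2]);print("lid scene",e,q,r)
for n,I,roi in(("top",T,(170,180,250,245)),("scene",S,(268,195,350,258))):
    m=mask(I,lambda h,s,v:(s<70)&(v>70),roi);m=cv2.morphologyEx(m,cv2.MORPH_CLOSE,np.ones((5,5)))
    r=cv2.minAreaRect(cast(n,big(m)[:,0],.02)[:,:2].astype(np.float32));print("tray",n,r)
m=mask(T,lambda h,s,v:(v<90)&(s<100),(290,145,360,245))
r=cv2.minAreaRect(cast("top",big(m)[:,0],.005)[:,:2].astype(np.float32));print("foot",r)
print(cast("top",[(280+126/4.4,145+412/4.4),(280+312/4.4,145+378/4.4)],.006))
E
```

```text
dial top [ 0.58314428 -0.21203336] 0.04841134090318827 13
dial scene [ 0.58761069 -0.20965163] 0.05096613773919392 12
knob top 35.0 [array([[ 0.58557161, -0.2128877 ,  0.283     ]])]
lid scene ((192.18130493164062, 162.5047607421875), (18.014942169189453, 25.971574783325195), 81.24066925048828) [ 0.59104425 -0.20950766] 0.04038254729642792
tray top ((0.5142331719398499, 0.1718500554561615), (0.15073058009147644, 0.20195750892162323), 6.023609161376953)
tray scene ((0.5223345756530762, 0.1750105321407318), (0.15703678131103516, 0.1994197815656662), 6.013822555541992)
foot ((0.5764592885971069, -0.22205570340156555), (0.2762297987937927, 0.1594327837228775), 11.87419319152832)
[[ 0.42569265 -0.17279659  0.006     ]
 [ 0.45465859 -0.31960166  0.006     ]]
```

```bash
cat >> h.py <<'E'
def ori(psi): return (R.from_euler('z',psi)*R.from_euler('x',np.pi)).as_rotvec()
def psi_now():
    m=R.from_rotvec(read_orientation()).as_matrix();return np.arctan2(m[1,0],m[0,0])
E
python3 - <<'E'
from h import *
print("psi",np.degrees(psi_now()))
for d in range(-180,180,20):
    r=[inverse_kinematics(p,ori(np.radians(d))) for p in([.5865,-.2115,.34],[.5865,-.2115,.208],[.516,.173,.02])]
    print(d,[None if q is None else np.round(q,2).tolist() for q in r])
E
```

```text
psi 155.83575518726002
-180 [[-0.34, 0.44, 0.91, 1.46, -0.35, 1.41, 2.15], [-0.27, 0.52, 0.8, 1.64, -0.4, 1.16, 2.19], [-0.47, 0.53, 0.11, 1.95, -0.09, 0.67, 1.27]]
-160 [[-0.28, 0.41, 0.82, 1.46, -0.3, 1.4, 2.46], [-0.18, 0.48, 0.66, 1.63, -0.32, 1.14, 2.48], [-0.41, 0.53, 0.03, 1.95, -0.03, 0.67, 1.56]]
-140 [[-0.27, 0.41, 0.79, 1.46, -0.29, 1.4, 2.8], [-0.16, 0.47, 0.62, 1.63, -0.3, 1.13, 2.81], [-0.35, 0.53, -0.04, 1.95, 0.03, 0.67, 1.86]]
-120 [[1.02, 0.52, -1.08, 1.41, 0.46, 1.48, 2.57], [1.03, 0.65, -1.09, 1.59, 0.59, 1.27, 2.46], [-0.3, 0.53, -0.1, 1.94, 0.08, 0.67, 2.17]]
-100 [[-0.43, 0.51, 1.08, 1.46, -0.45, 1.44, -2.65], [-0.43, 0.64, 1.08, 1.64, -0.6, 1.23, -2.54], [-0.24, 0.53, -0.17, 1.94, 0.14, 0.68, 2.47]]
-80 [[-0.43, 0.51, 1.08, 1.46, -0.45, 1.44, -2.3], [-0.43, 0.64, 1.08, 1.64, -0.6, 1.23, -2.19], [-0.19, 0.54, -0.24, 1.94, 0.19, 0.68, 2.77]]
-60 [[-0.43, 0.51, 1.08, 1.46, -0.45, 1.44, -1.96], [-0.43, 0.64, 1.08, 1.64, -0.6, 1.23, -1.84], [-1.16, 0.86, 1.08, 1.97, -0.96, 0.95, -2.19]]
-40 [[-0.43, 0.51, 1.08, 1.46, -0.45, 1.44, -1.61], [-0.43, 0.64, 1.08, 1.64, -
[... 789 characters left out ...]
5, 0.45, 0.94, 1.46, -0.37, 1.42, 0.42], [-0.36, 0.58, 0.95, 1.64, -0.5, 1.19, 0.53], [-0.72, 0.57, 0.43, 1.96, -0.36, 0.69, -0.24]]
100 [[-0.36, 0.46, 0.96, 1.46, -0.38, 1.42, 0.78], [-0.37, 0.59, 0.98, 1.64, -0.52, 1.2, 0.89], [-0.67, 0.56, 0.37, 1.96, -0.31, 0.68, 0.06]]
120 [[-0.38, 0.47, 0.98, 1.46, -0.39, 1.42, 1.14], [-0.37, 0.58, 0.96, 1.64, -0.5, 1.19, 1.23], [-0.62, 0.55, 0.3, 1.96, -0.25, 0.68, 0.36]]
140 [[-0.37, 0.46, 0.98, 1.46, -0.38, 1.42, 1.48], [-0.34, 0.56, 0.91, 1.64, -0.47, 1.18, 1.56], [-0.57, 0.54, 0.24, 1.95, -0.2, 0.67, 0.66]]
160 [[-0.36, 0.45, 0.94, 1.46, -0.37, 1.42, 1.82], [-0.31, 0.54, 0.86, 1.64, -0.44, 1.17, 1.88], [-0.52, 0.53, 0.18, 1.95, -0.15, 0.67, 0.97]]
```

```bash
python3 - <<'E'
from h import *
p=read_eef_pos(); line_to([p[0],p[1],.36],rate=.3)
move_pose([.5865,-.2115,.35],ori(np.pi/2)); print(read_t(),read_eef_pos(),np.degrees(psi_now()))
cv2.imwrite("pics/top1.png",snapshot("top")[:,:,::-1]);cv2.imwrite("pics/scene1.png",snapshot("scene")[:,:,::-1])
a=cv2.imread("pics/scene1.png")[110:210,140:240]
cv2.imwrite("pics/c1.png",cv2.resize(a,None,fx=5,fy=5,interpolation=cv2.INTER_CUBIC))
print(read_force(),read_torque())
E
```

```text
3.7417 [ 0.58684472 -0.21067201  0.34986065] 90.07725006466168
[-0.85258907  0.36266603  0.28812865] [-0.11612412  0.0455869  -0.04689463]
```

View pics/c1.png

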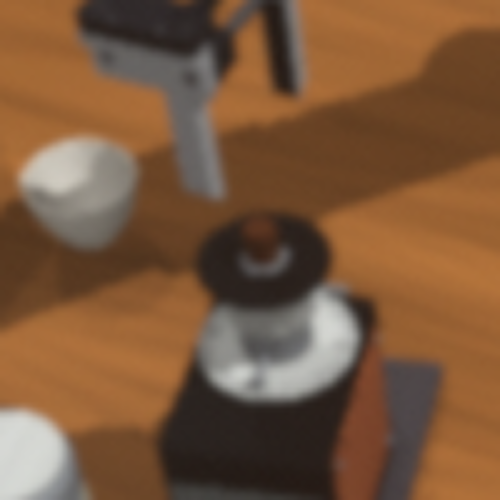

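The open gripper is above the lid, with fingertips at about crop (205,195) and (290,97) and the knob at (262,232). I'll descend, grip and lift.

```bash
python3 - <<'E'
from h import *
c=camera_info("scene");K=np.array([[c["fx"],0,c["cx"]],[0,c["fy"],c["cy"]],[0,0,1]])
pts=np.array([[.5868+s*.053,-.2107,.35] for s in(-1,1)]+[[.5865,-.2115,.283]])
uv=cv2.projectPoints(pts,c["rvec"],c["tvec"],K,None)[0][:,0];print("pred crop px",(uv-[140,110])*5)
f0=read_force()
line_to([.5865,-.2115,.275],rate=.15)
line_to([.5865,-.2115,.2605],rate=.04); print("df",read_force()-f0)
move_gripper(.05,12); print(read_t(),read_grip_width()*94,read_grip_force(),read_force()-f0)
line_to([.5865,-.2115,.34],rate=.1); print(read_t(),read_grip_width()*94,read_force()-f0)
a=snapshot("scene")[:,:,::-1];cv2.imwrite("pics/scene2.png",a)
b=snapshot("top")[:,:,::-1];cv2.imwrite("pics/top2.png",b)
cv2.imwrite("pics/c2.png",np.hstack([cv2.resize(i,None,fx=4,fy=4,interpolation=cv2.INTER_CUBIC) for i in(a[110:210,145:240],b[135:235,285:380])]))
E
```

```text
pred crop px [[283.37870661  87.21388326]
 [200.08057734 196.97948366]
 [256.28158246 224.95284867]]
df [ 0.75364735  0.01387405 -0.67028254]
6.1167 21.42728902841324 11.999998763712938 [ 0.80664322 -0.03686849 -0.9369946 ]
7.0583 21.389527695299925 [ 0.99547451 -0.2734275  -1.18970733]
```

View pics/c2.png

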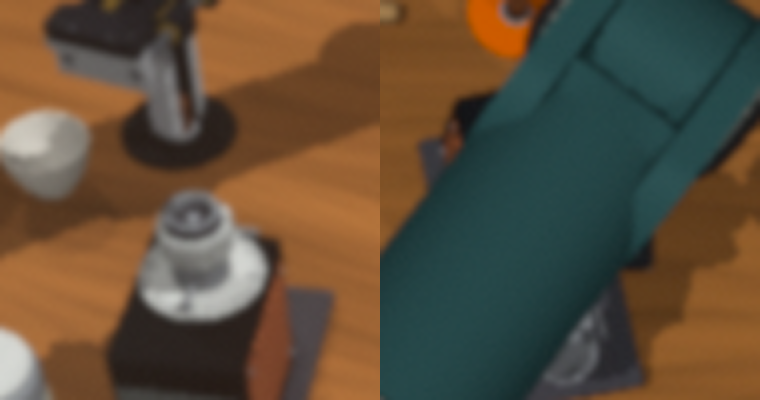

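The lid is in the fingers and level, and the throat and ring are uncovered at about crop (195,225). On to the tray.

```bash
python3 - <<'E'
from h import *
move_pose([.515,.172,.2],ori(np.pi/2)); print(read_t())
line_to([.515,.172,.04],rate=.15); sleep(.15); f0=read_force()
line_to([.515,.172,.0225],rate=.04)
z=.0225
while z>.0165:
    z-=.0007; line_to([.515,.172,z],rate=.03); f=(read_force()-f0)[2]
    if f>1.5: break
print("z",z,read_eef_pos(),f,read_t())
move_gripper(.55); sleep(.1)
line_to([.515,.172,.12],rate=.2); print(read_t())
move_pose([.5,-.05,.36],ori(np.pi/2))
a=snapshot("scene")[:,:,::-1];cv2.imwrite("pics/scene3.png",a)
b=snapshot("top")[:,:,::-1];cv2.imwrite("pics/top3.png",b); print(read_t())
cv2.imwrite("pics/c3.png",np.hstack([cv2.resize(i,None,fx=4,fy=4,interpolation=cv2.INTER_CUBIC) for i in(a[185:265,260:355],b[175:255,170:265])]))
E
```

```text
8.6917
z 0.018300000000000004 [0.51506914 0.17199912 0.0186143 ] 9.204048418698326 12.15
13.5667
14.9083
```

View pics/c3.png

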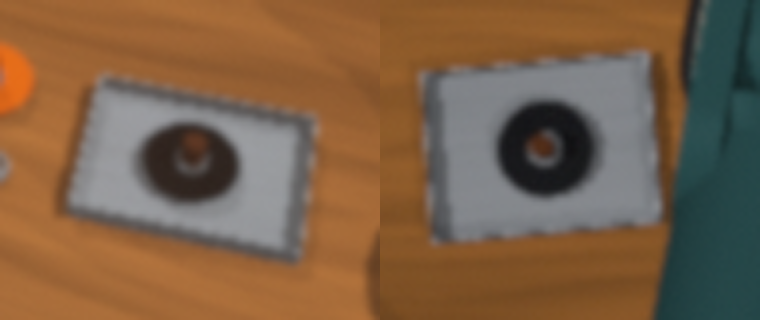

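The lid is upright and flat in the tray: scene crop (190,160), top crop (545,147). Next is the ring: centre on it by nulling the grip force in two directions.

```bash
python3 - <<'E'
from h import *
x,y=.585,-.212; Z=.208
move_gripper(1.0,5)
move_pose([x,y,.30],ori(np.pi/2)); 
sleep(.1); f0=read_force()
line_to([x,y,Z+.02],rate=.15); print("df",read_force()-f0); line_to([x,y,Z],rate=.06); sleep(.1)
print("df",read_force()-f0)
def null(ax,x,y):
    f0=read_force(); move_gripper(.5,6); sleep(.1)
    p=[x,y]; prev=None
    for i in range(6):
        f=(read_force()-f0)[ax]; print(ax,np.round(p,5),read_eef_pos().round(5)[:2],round(f,2),read_grip_width()*94,read_grip_force())
        if abs(f)<.8: break
        if prev is None or abs(f-prev[1])<.3: s=np.sign(f)*.001
        else: s=np.clip(-f*(p[ax]-prev[0])/(f-prev[1]),-.002,.002)
        prev=(p[ax],f); p[ax]+=s; line_to([*p,Z],rate=.03); sleep(.1)
    return p
x,y=null(0,x,y); print(read_t())
move_gripper(.85); move_pose([x,y,Z],ori(np.pi)); print(np.degrees(psi_now()),read_qpos().round(2))
x,y=null(1,x,y); print(x,y,read_t(),read_torque())
E
```

```text
df [0.27984818 0.79492443 1.24161286]
df [1.19298806 0.37009516 0.45230109]
0 [ 0.585 -0.212] [ 0.58606 -0.21195] 6.94 59.66813990106411 5.9996214509010315
0 [ 0.586 -0.212] [ 0.58621 -0.21197] 0.3 59.781583706776765 6.0001156479120255
18.925
179.89957175509642 [-0.22  0.5   0.72  1.63 -0.35  1.15  2.16]
1 [ 0.586 -0.212] [ 0.58592 -0.21408] -11.78 59.78564379114939 5.99960689432919
1 [ 0.586 -0.213] [ 0.58591 -0.21417] -7.76 59.8489140459854 5.999963991343975
1 [ 0.586   -0.21493] [ 0.58604 -0.21438] 2.89 59.94295471918044 6.000196896493435
1 [ 0.586  -0.2144] [ 0.58604 -0.21434] 2.11 60.010741816300865 6.00010022521019
1 [ 0.586   -0.21299] [ 0.58601 -0.21424] -6.58 59.762872598641145 5.999974384903908
1 [ 0.586   -0.21406] [ 0.58604 -0.21428] -2.33 59.75085972080056 6.000133752822876
0.586 -0.21464769763159963 23.4667 [0.36848837 0.24159721 0.03844981]
```

```bash
cat >> h.py <<'E'
X,Y,Z0=.5861,-.2143,.208
def turn(psi,z):
    q=inverse_kinematics([X,Y,z],ori(psi)); 
    assert np.abs(q-read_qpos())[:4].max()<.4,q
    set_joints(q)
E
python3 - <<'E'
from h import *
line_to([X,Y,Z0],ori(np.pi),rate=.03); sleep(.1)
t0=read_torque()[2]; move_gripper(.5,40); sleep(.1)
print(read_t(),read_force(),read_torque(),np.degrees(psi_now()))
psi=np.pi
for d in(.4,.4,.4,.4):
    psi-=d; turn(psi,Z0-(np.pi-psi)*.000318)
    print(round(read_t(),2),"psi",round(psi,3),round(psi_now(),4),"tz",round(read_torque()[2]-t0,3),read_force().round(1),read_eef_pos().round(4),read_qpos().round(2))
E
```

```text
24.1333 [-1.868027    0.69045676  4.90317884] [0.10000719 0.40417219 0.02777369] -179.99819446954223
24.57 psi 2.742 2.7417 tz -0.149 [-1.7 -0.3  6.5] [ 0.5861 -0.2142  0.2079] [-0.28  0.53  0.81  1.63 -0.41  1.16  1.81]
25.02 psi 2.342 2.3423 tz -0.081 [-1.9  0.6  6.6] [ 0.5862 -0.2142  0.2078] [-0.33  0.56  0.91  1.64 -0.47  1.18  1.46]
25.46 psi 1.942 1.943 tz -0.095 [-1.3  0.9  6.2] [ 0.5862 -0.2141  0.2076] [-0.38  0.6   1.    1.64 -0.54  1.2   1.11]
25.89 psi 1.542 1.5437 tz -0.072 [-0.8  1.2  6.8] [ 0.5863 -0.2142  0.2075] [-0.43  0.65  1.09  1.64 -0.61  1.23  0.76]
```

```bash
python3 - <<'E'
from h import *
psi=np.pi-1.6; n=0
while np.pi-psi<3.75:
    psi-=.08; turn(psi,Z0-(np.pi-psi)*.000318); sleep(.03)
    tz=read_torque()[2]; a=psi_now(); n+=1
    lag=(a-psi+np.pi)%(2*np.pi)-np.pi
    if n%4==0 or abs(tz)>.35: print(round(read_t(),2),"psi",round(psi,4),"lag",round(lag,4),"tz",round(tz,3),read_tau()[6].round(3),read_force().round(1))
    if abs(tz)>.6: break
E
```

```text
27.02 psi 1.2216 lag 0.0044 tz 0.685 -0.98 [0.4 0.5 6.6]
```

```bash
python3 - <<'E'
from h import *
psi=np.pi-1.92
def pr(): print(round(read_t(),2),"psi",round(psi,4),"act",round(psi_now(),4),"tz",round(read_torque()[2],3),read_force().round(1))
for d in(0,-.02,-.02,.02,.02,.02,.02,.02):
    psi+=d; turn(psi,Z0-(np.pi-psi)*.000318); sleep(.08); pr()
E
```

```text
27.36 psi 1.2216 act 1.2263 tz 0.75 [0.4 0.3 5.2]
27.69 psi 1.2016 act 1.2066 tz 1.15 [0.9 0.6 5.6]
28.02 psi 1.1816 act 1.1871 tz 1.55 [-0.1 -0.5  5.7]
28.36 psi 1.2016 act 1.2067 tz 1.188 [-0.1  0.9  5.4]
28.69 psi 1.2216 act 1.2263 tz 0.78 [0.5 0.7 6. ]
29.02 psi 1.2416 act 1.2459 tz 0.315 [1.3 0.8 5.9]
29.36 psi 1.2616 act 1.2655 tz 0.002 [1.7 0.5 5.1]
29.69 psi 1.2816 act 1.2855 tz -0.004 [0.3 0.5 4.5]
```

```bash
python3 - <<'E'
from h import *
for psi in(1.68,2.07,2.46,2.75,2.832):
    turn(psi,Z0-(np.pi-psi)*.000318); sleep(.1)
    print(round(read_t(),2),psi,round(psi_now(),4),round(read_torque()[2],3),read_force().round(1),read_grip_width()*94,read_grip_force(),read_eef_pos().round(4))
a=snapshot("scene")[:,:,::-1];cv2.imwrite("pics/scene4.png",a)
b=snapshot("top")[:,:,::-1]
cv2.imwrite("pics/c4.png",np.hstack([cv2.resize(a,(400,300)),cv2.resize(a[120:210,140:260],(400,300),interpolation=cv2.INTER_CUBIC)]))
E
```

```text
30.23 1.68 1.6772 0.15 [1.6 2.7 6.5] 59.362860663940374 40.001678466796875 [ 0.5863 -0.2142  0.2075]
30.76 2.07 2.0633 0.174 [0.2 3.2 7.3] 59.17350916888415 40.0020557641983 [ 0.5862 -0.2142  0.2077]
31.29 2.46 2.4505 0.082 [-0.4  2.7  8.3] 59.66244791323615 40.002408027648926 [ 0.5861 -0.2142  0.2077]
31.75 2.75 2.7405 0.142 [-1.3  3.   9.4] 59.41542858978221 40.00263154506683 [ 0.5861 -0.2142  0.2078]
32.1 2.832 2.8225 0.095 [-1.5  3.6 10. ] 59.89590339567857 40.00266909599304 [ 0.5861 -0.2143  0.2079]
```

View pics/c4.png

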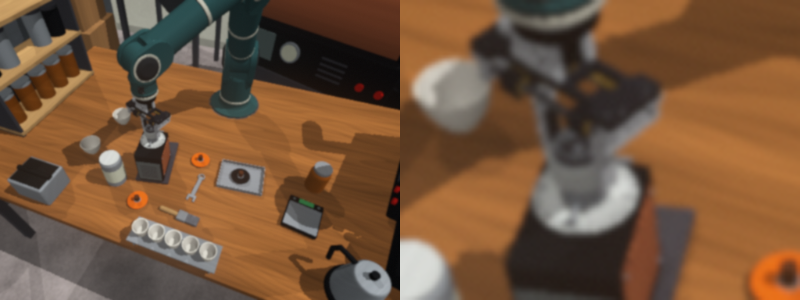

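The gripper holds the ring with the lid still in the tray and everything else in place. A 0.01 rad trim remains, then I'll hand in.

```bash
python3 - <<'E'
from h import *
turn(2.843,Z0-(np.pi-2.84)*.000318); sleep(.5)
print(read_t(),psi_now(),psi_now()-1.261,read_force().round(1),read_grip_force()); print(finish_job())
E
```

```text
32.95 2.8332820642117045 1.5722820642117046 [-0.7  3.7  9.7] 40.00269949436188
the job is handed in; nothing more can be done
None
```

The job is handed in at 33 s: the lid is upright and flat in the tray, and the ring was bottomed, backed off about 1.572 rad (measured from the gripper's rotation) and is still gripped at 40 N.

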